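# Put the microscope accessories into their nests

## Task

Put each of the four microscope accessories into the nest made for its shape and size: the objective into the large round nest, the sample puck into the middle-sized one, the vial into the small one and the filter slider lengthwise into the oblong one. Each must lie or stand upright, flat on the floor of its nest and within the rim. Leave the dropper bottle and the adapter ring where they are.

Things in the scene. Friction and masses are not known exactly. Their poses are not given: they have to be found in the camera images.
- objective_center (a point): spare microscope objective: a squat round black lens barrel with a thin yellow line round it, 58 to 60 mm in diameter and 48 mm high, 0.21 kg, standing upright. The point is its centre, 24 mm above its underside; z up its axis. Grip it across the barrel from above
- puck_center (a point): sample puck: a dark green resin disc, 40 mm in diameter and 22 mm high, lying flat. The point is its centre, 11 mm above its underside; z up its axis. Grip it across the rim, in its upper 15 mm so that the fingers stay above the nest's rim
- vial_center (a point): sample vial: a slim white bottle with a white screw cap, 24 mm in diameter and 54 mm high, standing upright, light. The point is its centre, 27 mm above its underside; z up its axis. Grip it across the body
- slider_center (a point): filter slider: a flat bright aluminium bar with two small round green windows, 76 mm long (its x axis), 28 mm wide (y) and 20 mm high (z up). The point is its centre, 10 mm above its underside. Grip it across its 28 mm width, in its upper 13 mm so that the fingers stay above the nest's rim; either end may face either way
- nest_large_floor (a point): large round nest, for the 60 mm objective: fixed to the worktop, grey plastic with a dark inner floor, inner diameter 72 mm, outer 86 mm. The rim is 10 mm and the inner floor 5 mm above the worktop (recess 5 mm deep), wall 7 mm thick. The point is the middle of the inner floor, z up
- nest_medium_floor (a point): middle-sized round nest, for the 40 mm puck: fixed to the worktop, grey plastic with a dark inner floor, inner diameter 54 mm, outer 68 mm. The rim is 10 mm and the inner floor 5 mm above the worktop (recess 5 mm deep), wall 7 mm thick. The point is the middle of the inner floor, z up
- nest_small_floor (a point): small round nest, for the 24 mm vial: fixed to the worktop, grey plastic with a dark inner floor, inner diameter 38 mm, outer 52 mm. The rim is 10 mm and the inner floor 5 mm above the worktop (recess 5 mm deep), wall 7 mm thick. The point is the middle of the inner floor, z up
- nest_long_floor (a point): oblong nest, for the filter slider: fixed to the worktop, grey plastic with a dark inner floor, inside 90 mm long (its x axis) and 42 mm wide (y), outside 104 by 56 mm. The rim is 10 mm and the inner floor 5 mm above the worktop (recess 5 mm deep), wall 7 mm thick. The point is the middle of the inner floor, z up
- dropper_center (a point): bystander, not to be moved: brown glass dropper bottle with a black pipette top, 33 mm in diameter, 102 mm high, loose, standing to the left of the work, in front of a fixed computer tower 0.35 m high (about x 0.49 to 0.77, y 0.22 to 0.38), which the arm must go round. The point is its centre, 51 mm above its underside; z up
- adapter_center (a point): bystander, not to be moved: black adapter ring, 62 mm across and 14 mm high, loose, lying to the right of the work (behind it, beyond x 0.57 and right of y -0.35, stands a fixed control console up to 0.15 m high). The point is its centre, 7 mm above its underside; z up

How it is judged (in metres and radians):
At the end, for the whole second after the job is handed in: Objective, puck, vial and slider each rest in their own nest: centre within 11 mm of the nest's centre seen from above, bottom on the inner floor (centre height within -4 / +3 mm), upright within 0.1 rad, at rest; the slider's long axis within 0.3 rad of the nest's, either way round (horizontal distance between objective_center and nest_large_floor below 0.011 m and z of objective_center in the frame of nest_large_floor between 0.02 and 0.027 m and angle between each of objective_center, puck_center, vial_center, slider_center's own z axis and vertical below 0.1 rad and linear speed of each of objective, puck, vial, slider below 0.02 m/s and horizontal distance between puck_center and nest_medium_floor below 0.011 m and z of puck_center in the frame of nest_medium_floor between 0.007 and 0.014 m and horizontal distance between vial_center and nest_small_floor below 0.011 m and z of vial_center in the frame of nest_small_floor between 0.023 and 0.03 m and horizontal distance between slider_center and nest_long_floor below 0.011 m and z of slider_center in the frame of nest_long_floor between 0.006 and 0.013 m and angle between the x axis of slider_center and the x axis of nest_long_floor, either way round below 0.3 rad); the robot touches nothing.
It fails at once if the dropper bottle is moved more than 20 mm (distance of dropper_center from where it was at the start of the episode above 0.02 m).
It fails at once if the adapter ring is moved more than 20 mm (distance of adapter_center from where it was at the start of the episode above 0.02 m).
It also fails if it takes over 99 s, if anything falls off the work surface, if the arm or the gripper's body presses on something with over 40 N, if the wrist force passes 120 N, or if a joint passes its speed limit or range.

## Robot

A 6-joint arm with a two-finger parallel gripper is mounted at the origin on a cart in front of the work surface, level with it; the furniture and walls round the work are solid. World frame = base frame: x ahead of the robot, y to its left, z up, the work surface at z = 0. Lengths are in m, angles in degrees, forces in N, time in s.
With the tool pointing down it reaches from about 0.425 to 1.125 m from the base axis. Payload 14.9 kg.
Tool frame: the origin (TCP) lies between the finger pads; the fingertips stand 8 mm ahead of it and the grasp point (between the pads) lies 11 mm behind it (arm.tcp_to_tips is the distance from the TCP to the fingertips, in m); z points along the fingers, y is the line along which they close (so a half turn about z gives the same grasp; the last joint's range is limited). The gripper opens to 91 mm and grips with 3 to 60 N. Pads are 32 mm wide; open, the fingers measure 118 mm over their backs; the gripper's body (76 mm by 178 mm) begins 60 mm behind the grasp point.
Start: joints at [74.697, 21.709, 99.362, -0, 58.929, -1.908], TCP at [0.162, 0.681, 0.2] pointing down, gripper open.
Joint ranges: [-158.91, 158.91], [-42.39, 125.64], [0.06, 152.35], [-60.88, 240.88], [17.5, 164.5], [-176.32, 176.32]. Speed limits (degrees/s): [108.29, 108.29, 136.94, 180, 180, 180].

## Interface

Orientations are given as [roll, pitch, yaw] about the fixed x, y, z axes, in that order (R = Rz(yaw) Ry(pitch) Rx(roll)).
In Python, from cell import arm, cams gives the robot as it stands.
- The arm moves only by the tool step_arm, never from a script. Its arguments are lists of equal length, an entry for each row: "grip": the gripper command: -1 is shut, 1 is fully open, values between are in proportion; "xyz": the shift along the world's x, y, z in m, a list of three; "rotation": the turn, a rotation vector about the world's x, y, z in degrees, a list of three. A call has 1 to 10 rows; each row is the pose to reach, as a shift and turn from the pose commanded when the call began; what a row does not reach only later rows make up. A row lasts 1/8 s, in which the tool goes at most 62.5 mm and 10.7 degrees, less where a joint would pass 70% of its speed; a pose out of reach is approached as far as the arm can. A call with a gripper value outside its range is refused whole. The fingers move at their own pace and stop on an object; "force" is the grip in N (left out, the last holds). Time passes only in rows, so rows that repeat a pose let the fingers close. It gives the time, the measured TCP pose, the force, the opening and the grip force at its end, in the units of the state.
- arm.sense(): the state, without advancing time (a new reading comes with each control period).
- cams.snapshot(name): name is "side" or "top"; returns a dict with "pixels" (400x640x3 uint8, blue, green, red), "depth" (400x640 float32, m along the optical axis (not along the pixel's ray), 0 where there is no reading), "fx", "fy", "cx", "cy" (pixels), "origin" and "rotation" of the camera in the world. Camera axes: x right, y up, looking along -z (the intrinsics and any distortion apply to the point x, -y, -z); pixel columns grow to the right and rows downward; lengths in m; the calibration is good to about 2 mm. A picture is of the moment at which its call begins.
- arm.close_job(): hands the job in; it is judged then, once.
The state is a dict: "clock": time; "joints": joint angles; "qvel": joint speeds; "joint_efforts": joint torques, N m; "position": TCP position; "tool_rot": TCP orientation; "force": force on the tool from outside, world axes, zero at the start; "wrist_torque": the same for the moment, N m; "grip_width": finger opening in m; "grasp_force": force on a finger pad.
Only numpy, scipy, OpenCV 4.12 (cv2) and the standard library are available. Lean on these libraries where they do the work, as an engineer would, in place of code of your own. Each camera call takes 0.05 s, during which the arm holds its last target. There are 200 camera calls.

## Working session

There is one attempt and no reset: what is moved stays moved. The work goes in short steps, Python scripts to look and compute and a tool call to move; the robot and the scene stay as the last step left them, time stands still between calls to the robot, and variables do not carry over. Pictures are saved under pics/ and viewed, at most 14 in all, crops included, and the job is handed in when it is done.

Besides the shell and the picture viewer there is one more tool, called after "Emit:" by a JSON object that holds its "op" and its "data", one argument or row to a line. step_arm: Moves the arm, as the interface text tells. Its arguments: {"type":"object","properties":{"grip":{"type":"array","items":{"type":"number"}},"xyz":{"type":"array","items":{"type":"array","items":{"type":"number"}}},"rotation":{"type":"array","items":{"type":"array","items":{"type":"number"}}},"force":{"type":"number"}},"required":["grip","xyz","rotation"]}

```bash
ls; mkdir -p pics; cat > h.py <<'E'
import numpy as np, cv2
from cell import arm, cams
def pts(s):
    h,w=s["depth"].shape; v,u=np.mgrid[:h,:w]; d=s["depth"]
    c=np.stack([(u-s["cx"])/s["fx"]*d,-(v-s["cy"])/s["fy"]*d,-d],-1)
    return c@np.array(s["rotation"]).T+np.array(s["origin"])
def ray(s,u,v,z):
    r=np.array(s["rotation"])@np.array([(u-s["cx"])/s["fx"],-(v-s["cy"])/s["fy"],-1]); o=np.array(s["origin"])
    return o+r*(z-o[2])/r[2]
E
python3 - <<'E'
from h import *
for n in("top","side"):
    s=cams.snapshot(n); cv2.imwrite(f"pics/{n}0.png",s["pixels"]); np.save(f"{n}0.npy",s,allow_pickle=True)
    print(n,s["origin"],s["rotation"],[s[k] for k in("fx","fy","cx","cy")],s.keys())
print(arm.sense())
E
```

```text
pics
top [ 0.39137636 -0.13433011  1.18850964] [  4.34404356   0.28138371 -91.61991985] [368.5505029538818, 368.5505029538818, 317.9198757507314, 198.58059283898461] dict_keys(['pixels', 'depth', 'fx', 'fy', 'cx', 'cy', 'origin', 'rotation'])
side [-0.05367078 -1.17192602  0.80959458] [ 57.44519993   0.55153026 -28.47525482] [508.57344287361326, 508.57344287361326, 330.7797792123362, 195.7398519837865] dict_keys(['pixels', 'depth', 'fx', 'fy', 'cx', 'cy', 'origin', 'rotation'])
{'clock': 0.1, 'joints': array([ 7.46964385e+01,  2.17377846e+01,  9.93911186e+01, -9.50865899e-04,
        5.89281225e+01, -1.90612122e+00]), 'qvel': array([ 0.00147863, -0.10658833, -0.23494486,  0.05685412, -0.01791483,
       -0.07517124]), 'joint_efforts': array([-3.91295966e-03, -7.65037823e+01, -4.35295308e+01,  6.51397370e-02,
        3.98815703e-02, -2.16515275e-05]), 'position': array([0.16208587, 0.68060624, 0.19933599]), 'tool_rot': array([-1.79942979e+02, -1.08329027e-03,  1.66603050e+02]), 'force': array([-0.31108558,  0.24428019,  1.16225223]), 'wrist_torque': array([ 0.03291733, -0.01269168, -0.00497552]), 'grasp_force': 0.0, 'grip_width': 0.09099030290276384}
```

View pics/top0.png

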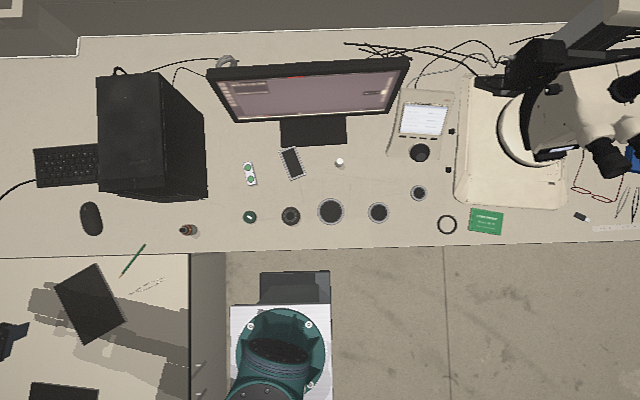

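View pics/side0.png

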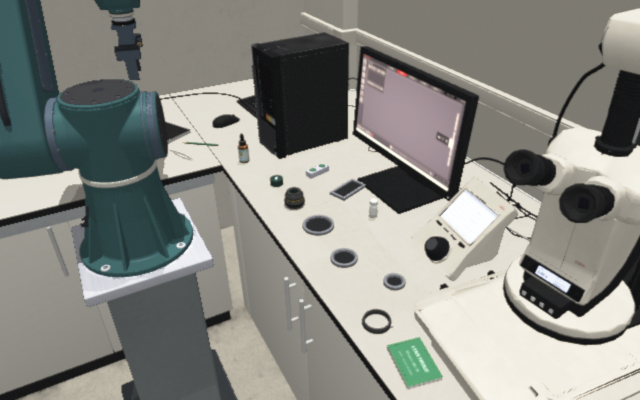

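The top view shows: puck (250,217), objective (291,215), large nest (330,211), medium nest (378,212), small nest (418,193), vial (340,162), slider (250,173), oblong nest (292,163), adapter (447,224), dropper (188,230). The side view agrees.

```bash
sed -i '1a from scipy.spatial.transform import Rotation as Ro' h.py; sed -i 's/np.array(s\["rotation"\])/Ro.from_euler("xyz",s["rotation"],degrees=True).as_matrix()/' h.py
cat > m.py <<'E'
from h import *
# per-thing: top ROI centre, half-size, height of the visible top
T=dict(puck=(250,217,10,.022),obj=(291,215,13,.048),vial=(340,162,9,.054),slider=(250,173,16,.020),large=(330,211,18,.01),medium=(378,212,14,.01),small=(418,193,11,.01),long=(292,163,21,.01),adapter=(447,224,13,.014),dropper=(188,230,11,.102))
S=dict(puck=(276,181,9),obj=(293,196,14),vial=(373,207,11),slider=(317,170,15),large=(318,224,20),medium=(344,257,17),small=(395,281,14),long=(347,188,20),adapter=(377,321,18),dropper=(243,148,14))
def measure(s,rois,hs):
    P=pts(s); img=s["pixels"].astype(int)
    for n,r in rois.items():
        u,v,k=r[:3]; h=hs[n][3]
        sl=np.s_[v-k:v+k+1,u-k:u+k+1]; p=P[sl]; c=img[sl]
        bg=np.median(np.concatenate([c[0],c[-1],c[:,0],c[:,-1]]),0)
        m=(np.abs(c-bg).sum(-1)>90)
        z=p[...,2]; mt=(z>h-.006)&(z<h+.006)
        def box(m):
            q=np.array([ray(s,x+u-k,y+v-k,h) for y,x in np.argwhere(m)])[:,:2]
            (a,b),(w,l),ang=cv2.minAreaRect((q*1000).astype(np.float32))
            return np.round([a,b,w,l,ang],1),np.round(q.mean(0)*1000,1),len(q)
        print(n,"zmax %.3f"%np.percentile(z,99),"zbg %.3f"%np.percentile(z,10),"col",*box(m),"| dep",*(box(mt) if mt.sum()>3 else ['-']))
if __name__=="__main__":
    for n,R in(("top",T),("side",S)):
        s=np.load(n+"0.npy",allow_pickle=True).item(); print(n); measure(s,R,T)
    s=np.load("top0.npy",allow_pickle=True).item(); cv2.imwrite("pics/c1.png",cv2.resize(s["pixels"][145:245,230:430],None,fx=4,fy=4,interpolation=cv2.INTER_CUBIC))
E
python3 m.py
```

```text
top
puck zmax 0.026 zbg -0.002 col [427.9  88.5  44.4  37.9  88.4] [428.4  87.4] 147 | dep [429.6  90.2  35.1  34.8  88.4] [429.5  90.4] 117
obj zmax 0.051 zbg -0.002 col [426.6 -44.8  58.9  55.6  88.4] [426.8 -44.5] 295 | dep [429.  -41.   46.1  43.6  43.5] [428.7 -41.2] 171
vial zmax 0.056 zbg -0.003 col [ 587.5 -199.1   24.3   31.    43.6] [ 588. -198.] 64 | dep [ 593.  -200.1   18.7   18.9   88.3] [ 593.7 -200. ] 38
slider zmax 0.023 zbg -0.003 col [567.7  85.6  79.4  33.3  13.1] [565.6  84.8] 185 | dep [568.5  87.7  75.4  27.9  13.1] [568.5  88. ] 206
large zmax 0.012 zbg -0.002 col [ 440.2 -168.6   83.2   83.2   88.4] [ 439.8 -168.7] 486 | dep [ 440.3 -168.7  115.4  115.2   88.4] [ 439.2 -168.9] 410
medium zmax 0.013 zbg -0.002 col [ 431.2 -321.2   67.3   67.    20.8] [ 431.7 -320.4] 295 | dep [ 434.3 -321.5   88.7   86.3   88.4] [ 432.4 -323. ] 281
small zmax 0.012 zbg -0.002 col [ 491.1 -451.4   48.4   50.8   61.1] [ 490.5 -450.9] 173 | dep [ 486.8 -447.8   60.5   64.4   88.4] [ 490.  -452.6] 164
long zmax 0.013 zbg -0.002 col [605.1 -61.9 113.4 124.2  88.3] [615.6 -54.1] 629
[... 1096 characters left out ...]
 [ 430.2 -329.4   72.8   66.6   60.9] [ 429.5 -330.8] 457 | dep [ 431.5 -326.   130.8   86.8   58.7] [ 430.8 -327. ] 456
small zmax 0.013 zbg 0.000 col [ 488.9 -461.6   59.    50.6   56.6] [ 488.1 -461.8] 331 | dep [ 493.1 -460.1   97.7   62.9   55.1] [ 489.8 -459.3] 309
long zmax 0.014 zbg -0.000 col [615.3 -29.1 188.7 124.7  61.9] [608.  -54.9] 534 | dep [604.1 -47.5 228.8 127.7  60.5] [608.2 -49.6] 568
adapter zmax 0.016 zbg -0.000 col [ 383.8 -548.5   70.2   64.    61. ] [ 383.6 -549. ] 428 | dep [ 385.4 -546.1   65.1   59.6   63. ] [ 384.7 -546.6] 229
dropper zmax 0.095 zbg -0.000 col [364.7 178.3 193.2  33.2  71.9] [360.2 164. ] 272 | dep [392.  266.5   8.5   6.3  69.9] [392.8 266.8] 5
```

View pics/c1.png

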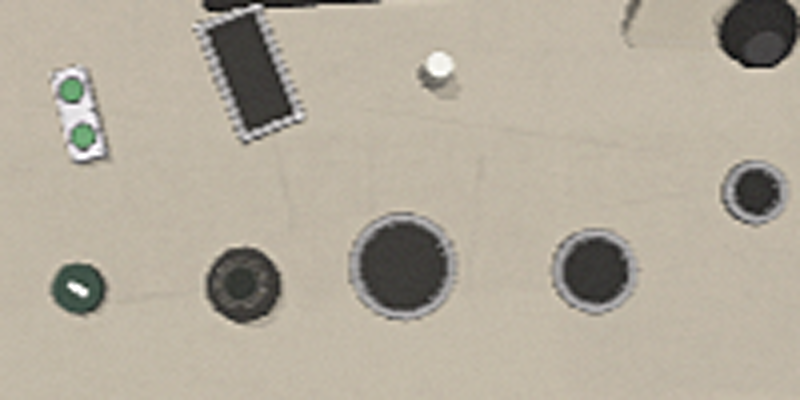

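The crop confirms the layout. The oblong nest's outer corners are at about (279.2,151.2), (295.5,146.8), (305.8,174.5), (291.8,180.5) in the full image, and its far end is close to the monitor.

```bash
python3 - <<'E'
from h import *
s=np.load("top0.npy",allow_pickle=True).item()
q=np.array([ray(s,u,v,.01)[:2] for u,v in[(279.25,151.25),(295.5,146.75),(305.75,174.5),(291.75,180.5)]])
print(q.round(3),q.mean(0)); print(cv2.minAreaRect((q*1000).astype(np.float32)))
# dark inner floor
img=s["pixels"][148:182,276:309]; g=cv2.cvtColor(img,cv2.COLOR_BGR2GRAY)
m=(g<90).astype(np.uint8); n,l,st,_=cv2.connectedComponentsWithStats(m); k=l[16,16]; print(st[k])
f=np.array([ray(s,x+276,y+148,.005)[:2] for y,x in np.argwhere(l==k)]); print(cv2.minAreaRect((f*1000).astype(np.float32)),f.mean(0))
for n in("top","side"):
    P=pts(np.load(n+"0.npy",allow_pickle=True).item()).reshape(-1,3)
    for y in np.arange(-.35,.25,.1):
        w=P[(abs(P[:,1]-y)<.05)&(P[:,2]>.06)&(P[:,0]>.45)&(P[:,2]<.6)]
        if len(w): i=np.argsort(w[:,0])[5]; print(n,y.round(2),w[i].round(3),"z<.4 zmin@x<.8",w[w[:,0]<.8][:,2].min().round(3) if (w[:,0]<.8).any() else None, len(w))
E
```

```text
[[ 0.638 -0.01 ]
 [ 0.652 -0.063]
 [ 0.56  -0.094]
 [ 0.542 -0.048]] [ 0.59793177 -0.05397474]
((600.0691528320312, -54.49394989013672), (103.87730407714844, 54.140750885009766), 21.645633697509766)
[  6   0  21  30 343]
((601.8033447265625, -50.681007385253906), (90.21058654785156, 39.838890075683594), 20.17090606689453) [ 0.60165251 -0.05074563]
top -0.35 [ 0.649 -0.397  0.06 ] z<.4 zmin@x<.8 0.06 2381
top -0.25 [ 0.724 -0.208  0.091] z<.4 zmin@x<.8 0.086 2819
top -0.15 [ 0.721 -0.102  0.092] z<.4 zmin@x<.8 0.086 2847
top -0.05 [ 0.717 -0.008  0.093] z<.4 zmin@x<.8 0.087 2898
top 0.05 [0.714 0.08  0.092] z<.4 zmin@x<.8 0.088 2911
top 0.15 [0.714 0.102 0.104] z<.4 zmin@x<.8 0.093 1271
side -0.35 [ 0.646 -0.376  0.061] z<.4 zmin@x<.8 0.06 7903
side -0.25 [ 0.723 -0.235  0.099] z<.4 zmin@x<.8 0.087 7596
side -0.15 [ 0.72  -0.11   0.103] z<.4 zmin@x<.8 0.087 6571
side -0.05 [ 0.717 -0.002  0.095] z<.4 zmin@x<.8 0.087 4669
side 0.05 [0.713 0.045 0.113] z<.4 zmin@x<.8 0.089 3716
side 0.15 [0.715 0.109 0.096] z<.4 zmin@x<.8 0.091 1784
```

Emit:
{"op": "step_arm", "data": {
  "grip": [1,1,1,1,1,1,1,1,1,1],
  "xyz": [
    [0.05,-0.1,0.05],
    [0.12,-0.23,0.05],
    [0.12,-0.23,0.05],
    [0.12,-0.23,0.05],
    [0.15,-0.3,0.05],
    [0.15,-0.3,0.05],
    [0.2,-0.38,0.05],
    [0.2,-0.38,0.05],
    [0.2,-0.38,0.05],
    [0.2,-0.38,0.05]
  ],
  "rotation": [
    [0,0,5],
    [0,0,13],
    [0,0,13],
    [0,0,13],
    [0,0,13],
    [0,0,13],
    [0,0,13],
    [0,0,13],
    [0,0,13],
    [0,0,13]
  ]
}}

```text
clock: 1.35
position: [0.362, 0.3012, 0.2498]
tool_rot: [180.0, -0.0, 179.6]
force: [-0.0, 0.1, 0.2]
grip_width: 0.0914
grasp_force: 0.0
```

Emit:
{"op": "step_arm", "data": {
  "grip": [1,1,1,1,1,1,1,1,1,1],
  "xyz": [
    [0.067,-0.211,0],
    [0.067,-0.211,0],
    [0.067,-0.211,0],
    [0.067,-0.211,0],
    [0.067,-0.211,-0.1],
    [0.067,-0.211,-0.15],
    [0.067,-0.211,-0.2],
    [0.067,-0.211,-0.2],
    [0.067,-0.211,-0.2],
    [0.067,-0.211,-0.2]
  ],
  "rotation": [
    [0,0,0],
    [0,0,0],
    [0,0,0],
    [0,0,0],
    [0,0,0],
    [0,0,0],
    [0,0,0],
    [0,0,0],
    [0,0,0],
    [0,0,0]
  ]
}}

```text
clock: 2.6
position: [0.4308, 0.0905, 0.0521]
tool_rot: [180.0, 0.2, 179.6]
force: [0.4, 0.1, 0.0]
grip_width: 0.0916
grasp_force: 0.0
```

```bash
python3 - <<'E'
from h import *
a=cams.snapshot("top")["pixels"][170:250,200:300]; b=cams.snapshot("side")["pixels"][120:220,220:340]
r=lambda i:cv2.resize(i,(400,int(400*i.shape[0]/i.shape[1])),interpolation=cv2.INTER_CUBIC)[:320]
a,b=r(a),r(b); cv2.imwrite("pics/p2.png",np.hstack([a,b[:a.shape[0]]]))
E
```

```text
(no output)
```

View pics/p2.png

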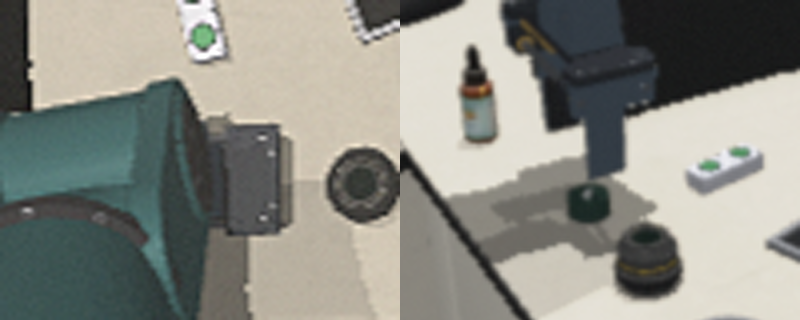

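The gripper stands over the puck: in the side half of the picture its fingers are just above the puck at (588,203). I'll lower and grip.

Emit:
{"op": "step_arm", "data": {
  "grip": [1,1,1,-1,-1,-1,-1,-1,-1,-1],
  "xyz": [
    [0,0,-0.033],
    [0,0,-0.033],
    [0,0,-0.033],
    [0,0,-0.033],
    [0,0,-0.033],
    [0,0,-0.033],
    [0,0,-0.033],
    [0,0,-0.033],
    [0,0,-0.033],
    [0,0,-0.033]
  ],
  "rotation": [
    [0,0,0],
    [0,0,0],
    [0,0,0],
    [0,0,0],
    [0,0,0],
    [0,0,0],
    [0,0,0],
    [0,0,0],
    [0,0,0],
    [0,0,0]
  ],
  "force": 20
}}

```text
clock: 3.95
position: [0.4291, 0.09, 0.0169]
tool_rot: [-180.0, -0.0, 179.6]
force: [-0.2, -0.8, 0.5]
grip_width: 0.024
grasp_force: 0.0
```

```bash
python3 - <<'E'
from h import *
a=cams.snapshot("top")["pixels"][170:250,200:300]; b=cams.snapshot("side")["pixels"][120:220,220:340]
r=lambda i:cv2.resize(i,(400,int(400*i.shape[0]/i.shape[1])),interpolation=cv2.INTER_CUBIC)[:320]
a,b=r(a),r(b); cv2.imwrite("pics/p3.png",np.hstack([a,b[:a.shape[0]]])); s=arm.sense(); print(s["grip_width"],s["grasp_force"])
E
```

```text
0.016096935804265796 0.0
```

View pics/p3.png

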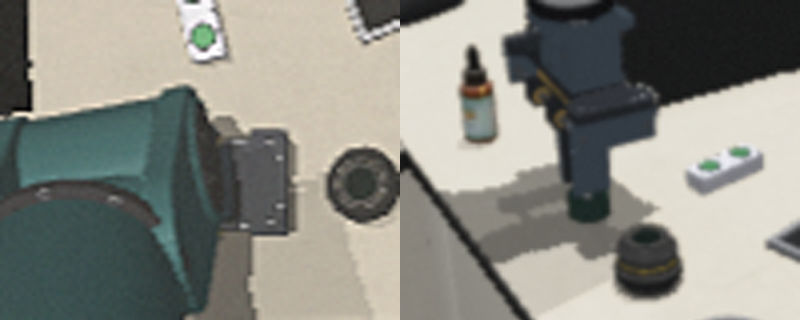

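The fingers closed to 16 mm without the puck, which still stands at about (588,207), just under or in front of them. I'll measure the finger and puck positions from the depth images.

```bash
python3 - <<'E'
from h import *
s=cams.snapshot("side"); P=pts(s); img=s["pixels"]
for v in range(150,190,2):
    print(v,[tuple(np.round(P[v,u]*1000).astype(int))+tuple(int(x) for x in img[v,u]) for u in (272,276,280)])
g=img.astype(int); m=(P[...,2]>.005)&(P[...,2]<.03)&(abs(P[...,0]-.43)<.05)&(abs(P[...,1]-.08)<.06)
q=P[m&(g[...,1]>g[...,0]+5)&(g[...,1]>g[...,2]+10)]; print(len(q),q.min(0),q.max(0))
print(arm.sense()["position"],arm.tcp_to_tips)
E
```

```text
150 [(np.int64(401), np.int64(25), np.int64(153), 55, 50, 47), (np.int64(409), np.int64(15), np.int64(155), 58, 53, 50), (np.int64(421), np.int64(16), np.int64(152), 58, 53, 50)]
152 [(np.int64(396), np.int64(12), np.int64(154), 60, 55, 53), (np.int64(407), np.int64(10), np.int64(152), 59, 53, 50), (np.int64(416), np.int64(4), np.int64(152), 58, 51, 49)]
154 [(np.int64(391), np.int64(1), np.int64(154), 49, 44, 42), (np.int64(402), np.int64(0), np.int64(152), 46, 41, 39), (np.int64(416), np.int64(4), np.int64(146), 40, 35, 33)]
156 [(np.int64(391), np.int64(2), np.int64(147), 42, 37, 34), (np.int64(403), np.int64(4), np.int64(143), 40, 37, 33), (np.int64(414), np.int64(1), np.int64(142), 57, 50, 44)]
158 [(np.int64(390), np.int64(2), np.int64(141), 66, 59, 50), (np.int64(400), np.int64(-3), np.int64(141), 66, 57, 49), (np.int64(415), np.int64(5), np.int64(133), 69, 60, 50)]
160 [(np.int64(393), np.int64(9), np.int64(131), 68, 60, 50), (np.int64(405), np.int64(11), np.int64(127), 68, 59, 50), (np.int64(416), np.int64(8), np.int64(125), 68, 60, 50)]
162 [(np.int64(392), np.int64(7), np.
[... 1950 characters left out ...]
 38, 41, 27), (np.int64(422), np.int64(69), np.int64(12), 37, 41, 28), (np.int64(436), np.int64(72), np.int64(7), 38, 41, 29)]
186 [(np.int64(412), np.int64(78), np.int64(4), 78, 84, 82), (np.int64(425), np.int64(78), np.int64(0), 45, 49, 40), (np.int64(433), np.int64(65), np.int64(4), 79, 84, 84)]
188 [(np.int64(408), np.int64(70), np.int64(2), 99, 106, 108), (np.int64(418), np.int64(61), np.int64(4), 98, 103, 106), (np.int64(429), np.int64(58), np.int64(2), 98, 104, 106)]Traceback (most recent call last):
  File "<stdin>", line 6, in <module>
    return umr_minimum(a, axis, None, out, keepdims, initial, where)
ValueError: zero-size array to reduction operation minimum which has no identity
```

```bash
python3 - <<'E'
from h import *
s=arm.sense();print(s["position"],s["tool_rot"],s["force"],s["joints"],s["grip_width"],arm.tcp_to_tips,[a for a in dir(arm) if a[0]!='_'])
s=cams.snapshot("top");P=pts(s); m=(abs(P[...,0]-.43)<.06)&(abs(P[...,1]-.09)<.12)&(P[...,2]>.05)
print(P[m].min(0),P[m].max(0),m.sum())
E
```

```text
[0.42919857 0.089978   0.01692832] [1.79999950e+02 5.06408558e-04 1.79603721e+02] [-0.19232828 -0.01184493 -0.31511059] [ 8.79446104e+00  1.79126749e+01  1.31833891e+02 -6.25571225e-05
  3.02529266e+01 -8.08092060e+01] 0.011800969256430335 0.008 ['IKError', 'close_job', 'sense', 'tcp_to_tips']
[ 0.3700121  -0.02499246  0.05050329] [0.48165718 0.15443029 0.53170356] 3268
```

Emit:
{"op": "step_arm", "data": {
  "grip": [1,1,1,1,1,1,1,1,1,1],
  "xyz": [
    [0,0,0],
    [0,0,0],
    [0,0,0],
    [0,0,0],
    [0,0,0],
    [0,0,0],
    [0,0,0],
    [0,0,0],
    [0,0,0],
    [0,0,0]
  ],
  "rotation": [
    [0,0,0],
    [0,0,0],
    [0,0,0],
    [0,0,0],
    [0,0,0],
    [0,0,0],
    [0,0,0],
    [0,0,0],
    [0,0,0],
    [0,0,0]
  ]
}}

```text
clock: 5.4
position: [0.4292, 0.09, 0.0169]
tool_rot: [-180.0, -0.0, 179.6]
force: [0.3, -1.2, 0.1]
grip_width: 0.0918
grasp_force: 0.0
```

```bash
cat > tip.py <<'E'
from h import *
s=cams.snapshot("side");P=pts(s);t=arm.sense();p=t["position"]
z=P[...,2]
q=P-p
m=(abs(q[...,0])<.012)&(q[...,1]<-.02)&(q[...,1]>-.07)&(z<.09)
for a in range(0,90,3):
    k=m&(z*1000>=a)&(z*1000<a+3)
    if k.sum(): print(a,k.sum(),s["pixels"][k].mean(0).round(),(P[k].mean(0)*1000).round())
print(p,t["grip_width"],t["force"])
E
python3 tip.py
python3 -c "
from h import *
cv2.imwrite('pics/p4.png',cv2.resize(cams.snapshot('side')['pixels'][110:210,220:340],None,fx=5,fy=5,interpolation=cv2.INTER_CUBIC))"
```

```text
0 32 [104. 110. 113.] [427.  46.   2.]
3 18 [ 94. 100. 100.] [429.  52.   4.]
6 2 [41. 44. 32.] [433.  68.   8.]
9 3 [46. 45. 34.] [427.  68.  11.]
18 1 [39. 42. 29.] [418.  67.  18.]
30 2 [63. 56. 48.] [425.  40.  32.]
33 4 [68. 63. 56.] [430.  37.  34.]
36 6 [68. 60. 52.] [428.  36.  38.]
39 4 [67. 59. 50.] [425.  34.  40.]
42 9 [68. 60. 51.] [429.  35.  43.]
45 5 [69. 60. 51.] [428.  32.  46.]
48 9 [68. 60. 51.] [429.  34.  49.]
51 5 [68. 60. 51.] [428.  35.  52.]
54 7 [68. 60. 51.] [431.  33.  55.]
57 8 [68. 60. 51.] [432.  34.  58.]
60 7 [69. 60. 52.] [428.  33.  62.]
63 7 [68. 59. 50.] [429.  34.  65.]
66 6 [68. 60. 50.] [428.  34.  67.]
69 7 [68. 60. 51.] [429.  33.  70.]
72 7 [68. 59. 51.] [427.  32.  73.]
75 7 [68. 59. 50.] [430.  31.  77.]
78 4 [68. 60. 52.] [431.  34.  79.]
81 11 [68. 60. 51.] [429.  32.  83.]
84 7 [68. 60. 51.] [426.  33.  85.]
87 3 [69. 60. 51.] [430.  31.  89.]
[0.42921735 0.0899654  0.01693693] 0.09124910472559915 [ 0.01833879 -0.23756347  0.40335328]
```

View pics/p4.png

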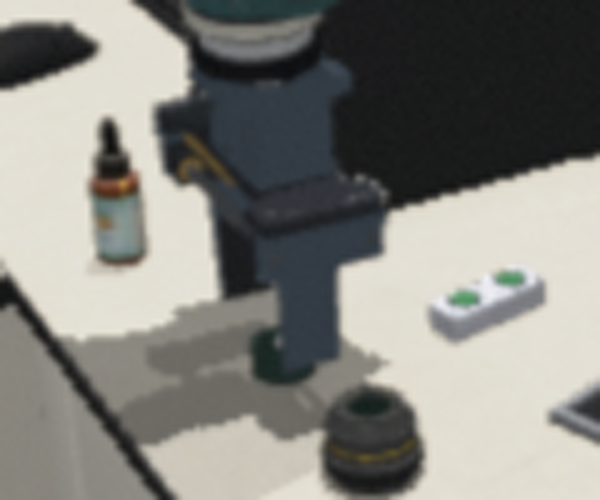

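The near finger's tip (325,362 in the crop) is about 30 mm above the table, while the stated TCP offset would put it at 9 mm. The tips really end about 14 mm above the reported TCP height, so from here I use tip z ≈ TCP z + 0.014. I'll go 20 mm lower and grip.

Emit:
{"op": "step_arm", "data": {
  "grip": [1,1,1,1,-1,-1,-1,-1,-1,-1],
  "xyz": [
    [0,0,-0.008],
    [0,0,-0.014],
    [0,0,-0.02],
    [0,0,-0.02],
    [0,0,-0.02],
    [0,0,-0.02],
    [0,0,-0.02],
    [0,0,-0.02],
    [0,0,-0.02],
    [0,0,-0.02]
  ],
  "rotation": [
    [0,0,0],
    [0,0,0],
    [0,0,0],
    [0,0,0],
    [0,0,0],
    [0,0,0],
    [0,0,0],
    [0,0,0],
    [0,0,0],
    [0,0,0]
  ],
  "force": 20
}}

```text
clock: 6.75
position: [0.4292, 0.09, -0.003]
tool_rot: [180.0, 0.0, 179.6]
force: [0.7, 0.1, 1.2]
grip_width: 0.0391
grasp_force: 20.0
```

Emit:
{"op": "step_arm", "data": {
  "grip": [-1,-1,-1,-1,-1,-1,-1,-1,-1,-1],
  "xyz": [
    [0,0,0.05],
    [0,0,0.09],
    [0.03,-0.06,0.09],
    [0.04,-0.12,0.09],
    [0.04,-0.18,0.09],
    [0.04,-0.24,0.09],
    [0.03,-0.3,0.09],
    [0.02,-0.36,0.09],
    [0.003,-0.412,0.09],
    [0.003,-0.412,0.09]
  ],
  "rotation": [
    [0,0,0],
    [0,0,0],
    [0,0,0],
    [0,0,0],
    [0,0,0],
    [0,0,0],
    [0,0,0],
    [0,0,0],
    [0,0,0],
    [0,0,0]
  ]
}}

```text
clock: 8.0
position: [0.4312, -0.3249, 0.0869]
tool_rot: [-180.0, 0.0, 179.4]
force: [0.1, 0.2, -0.5]
grip_width: 0.0395
grasp_force: 20.0
```

```bash
python3 - <<'E'
from h import *
for i in range(1):
    s=cams.snapshot("side");P=pts(s); p=arm.sense()["position"]; print(p,arm.sense()["grip_width"])
    g=s["pixels"].astype(int); m=(np.abs(P-p-[0,0,.01]).max(-1)<.06)&(g[...,1]>g[...,0])&(g[...,1]>g[...,2]+6)&(P[...,2]>.05)
    print(m.sum(),np.percentile(P[m],[2,98],axis=0) if m.any() else '')
a=s["pixels"][170:290,280:430]; t=cams.snapshot("top")["pixels"][150:250,300:425]
cv2.imwrite("pics/p5.png",np.hstack([cv2.resize(a,(400,320)),cv2.resize(t,(400,320))]))
E
```

```text
[ 0.43145574 -0.32311816  0.08670243] 0.03963105421044389
69 [[ 0.41239047 -0.34544677  0.09302527]
 [ 0.43209997 -0.31114659  0.11416211]]
```

View pics/p5.png

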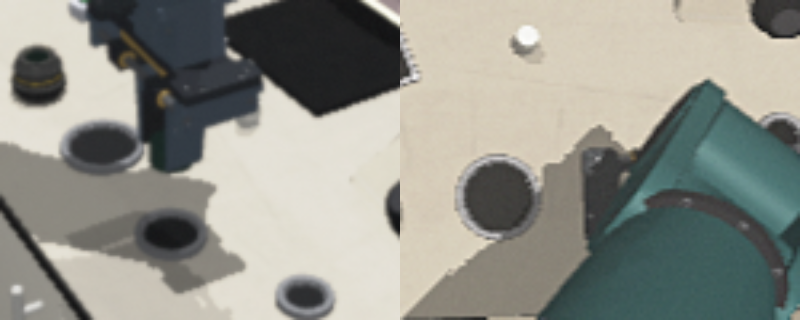

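The puck is in the fingers above the medium nest (nest at (170,234) in the side half), with its underside about 90 mm up as expected. I'll lower it and release.

Emit:
{"op": "step_arm", "data": {
  "grip": [-1,-1,-1,-1,0,0,0,0,0,0],
  "xyz": [
    [0,0,-0.05],
    [0,0,-0.075],
    [0,0,-0.084],
    [0,0,-0.084],
    [0,0,-0.084],
    [0,0,-0.084],
    [0,0,-0.084],
    [0,0,-0.084],
    [0,0,-0.04],
    [0,0,0.02]
  ],
  "rotation": [
    [0,0,0],
    [0,0,0],
    [0,0,0],
    [0,0,0],
    [0,0,0],
    [0,0,0],
    [0,0,0],
    [0,0,0],
    [0,0,0],
    [0,0,0]
  ]
}}

```text
clock: 9.35
position: [0.4313, -0.3214, 0.1071]
tool_rot: [179.9, -0.1, 179.6]
force: [1.0, -0.8, 0.1]
grip_width: 0.0456
grasp_force: 0.0
```

Emit:
{"op": "step_arm", "data": {
  "grip": [1,1,1,1,1,1,1,1,1,1],
  "xyz": [
    [0.01,0.06,0],
    [0.01,0.12,0],
    [0.01,0.18,0],
    [0.005,0.24,0],
    [-0.003,0.28,0],
    [-0.003,0.28,0],
    [-0.003,0.28,0],
    [-0.003,0.28,-0.02],
    [-0.003,0.28,-0.04],
    [-0.003,0.28,-0.04]
  ],
  "rotation": [
    [0,0,0],
    [0,0,0],
    [0,0,0],
    [0,0,0],
    [0,0,0],
    [0,0,0],
    [0,0,0],
    [0,0,0],
    [0,0,0],
    [0,0,0]
  ]
}}

```text
clock: 10.6
position: [0.4285, -0.0429, 0.066]
tool_rot: [180.0, -0.1, 179.5]
force: [-1.1, 0.6, 1.5]
grip_width: 0.0912
grasp_force: 0.0
```

```bash
python3 - <<'E'
from h import *
s=cams.snapshot("top"); P=pts(s); p=s["pixels"].astype(int)
m=(np.hypot(P[...,0]-.432,P[...,1]+.321)<.04)&(p[...,1]>p[...,0]+3)&(p[...,1]>p[...,2]+6)
q=np.array([ray(s,u,v,.027) for v,u in np.argwhere(m)])[:,:2]; print(m.sum(),cv2.minAreaRect((q*1000).astype(np.float32)),q.mean(0),np.median(P[m][:,2]))
print(arm.sense()["position"])
cv2.imwrite("pics/p6.png",np.hstack([cv2.resize(cams.snapshot("side")["pixels"][150:270,260:410],(400,320)),cv2.resize(s["pixels"][150:250,265:390],(400,320))]))
E
```

```text
120 ((432.73681640625, -319.88421630859375), (39.83864212036133, 38.08021926879883), 42.9356803894043) [ 0.43271537 -0.32093538] 0.025418150317193078
[ 0.42905978 -0.04283498  0.06678184]
```

View pics/p6.png

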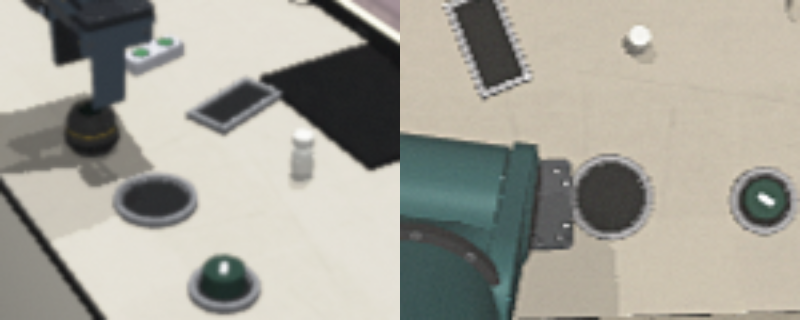

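The puck sits centred in the medium nest (top half, (765,200)), about 1 mm off with its top at 25 mm. The gripper is above the objective, so I'll descend and grip it.

Emit:
{"op": "step_arm", "data": {
  "grip": [1,1,1,1,-1,-1,-1,-1,-1,-1],
  "xyz": [
    [0,0,-0.03],
    [0,0,-0.055],
    [0,0,-0.067],
    [0,0,-0.067],
    [0,0,-0.067],
    [0,0,-0.067],
    [0,0,-0.067],
    [0,0,-0.067],
    [0,0,-0.067],
    [0,0,-0.067]
  ],
  "rotation": [
    [0,0,0],
    [0,0,0],
    [0,0,0],
    [0,0,0],
    [0,0,0],
    [0,0,0],
    [0,0,0],
    [0,0,0],
    [0,0,0],
    [0,0,0]
  ],
  "force": 30
}}

```text
clock: 11.95
position: [0.4294, -0.042, 0.0002]
tool_rot: [-180.0, 0.0, 179.6]
force: [-2.0, 0.1, 7.2]
grip_width: 0.0576
grasp_force: 30.0
```

Emit:
{"op": "step_arm", "data": {
  "grip": [-1,-1,-1,-1,-1,-1,-1,-1,-1,-1],
  "xyz": [
    [0,0,0.03],
    [0,0,0.05],
    [0.011,-0.06,0.05],
    [0.011,-0.11,0.05],
    [0.011,-0.127,0.05],
    [0.011,-0.127,0.05],
    [0.011,-0.127,0.05],
    [0.011,-0.127,0.025],
    [0.011,-0.127,0.01],
    [0.011,-0.127,0.01]
  ],
  "rotation": [
    [0,0,0],
    [0,0,0],
    [0,0,0],
    [0,0,0],
    [0,0,0],
    [0,0,0],
    [0,0,0],
    [0,0,0],
    [0,0,0],
    [0,0,0]
  ]
}}

```text
clock: 13.2
position: [0.4393, -0.168, 0.009]
tool_rot: [179.9, -0.1, 179.7]
force: [0.4, -0.6, -2.7]
grip_width: 0.0576
grasp_force: 30.0
```

Emit:
{"op": "step_arm", "data": {
  "grip": [-1,-1,-1,0.6,0.6,0.6,0.6,0.6,0.6,0.6],
  "xyz": [
    [0,0,-0.004],
    [0,0,-0.004],
    [0,0,-0.004],
    [0,0,-0.004],
    [0,0,-0.004],
    [0,0,-0.004],
    [0,0,-0.004],
    [0,0,0.02],
    [0,0,0.07],
    [0,0,0.1]
  ],
  "rotation": [
    [0,0,0],
    [0,0,0],
    [0,0,0],
    [0,0,0],
    [0,0,0],
    [0,0,0],
    [0,0,0],
    [0,0,0],
    [0,0,0],
    [0,0,0]
  ]
}}

```text
clock: 14.45
position: [0.4406, -0.1692, 0.1118]
tool_rot: [-180.0, 0.1, 179.6]
force: [0.6, -0.2, -0.8]
grip_width: 0.0733
grasp_force: 0.0
```

Emit:
{"op": "step_arm", "data": {
  "grip": [1,1,1,1,1,1,1,1,1,1],
  "xyz": [
    [0.06,-0.012,0],
    [0.12,-0.024,0],
    [0.154,-0.031,0],
    [0.154,-0.031,0],
    [0.154,-0.031,0],
    [0.154,-0.031,0],
    [0.154,-0.031,-0.02],
    [0.154,-0.031,-0.04],
    [0.154,-0.031,-0.04],
    [0.154,-0.031,-0.04]
  ],
  "rotation": [
    [0,0,0],
    [0,0,0],
    [0,0,0],
    [0,0,0],
    [0,0,0],
    [0,0,0],
    [0,0,0],
    [0,0,0],
    [0,0,0],
    [0,0,0]
  ]
}}

```text
clock: 15.7
position: [0.5941, -0.2, 0.0697]
tool_rot: [180.0, -0.0, 179.6]
force: [-0.5, -0.1, 0.4]
grip_width: 0.0912
grasp_force: 0.0
```

```bash
python3 - <<'E'
from h import *
s=cams.snapshot("side"); t=cams.snapshot("top")
for c in(s,t):
    P=pts(c); m=(np.hypot(P[...,0]-.44,P[...,1]+.169)<.045)&(P[...,2]>.047)&(P[...,2]<.07)
    print(m.sum(),P[m].mean(0) if m.any() else '',np.percentile(P[m][:,2],95) if m.any() else '')
print(arm.sense()["position"])
cv2.imwrite("pics/p7.png",np.hstack([cv2.resize(s["pixels"][150:270,290:440],(400,320)),cv2.resize(t["pixels"][140:240,300:425],(400,320))]))
E
```

```text
163 [ 0.43757399 -0.17387352  0.05217586] 0.055595752320515376
0  
[ 0.59451277 -0.20016321  0.07033372]
```

View pics/p7.png

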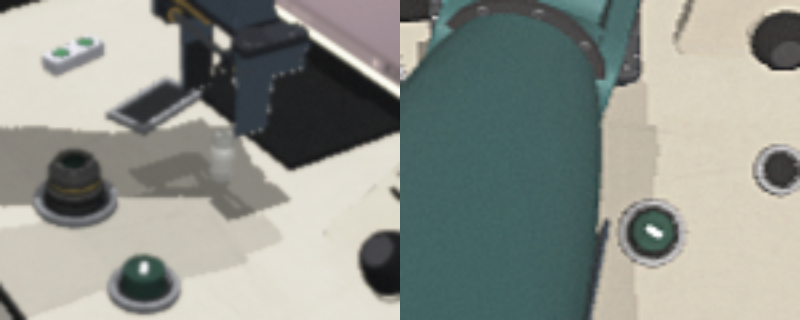

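The objective sits in the large nest with its top near 53 mm (side half, (75,185)). The vial is upright under the fingers at (222,155).

Emit:
{"op": "step_arm", "data": {
  "grip": [1,1,1,1,-1,-1,-1,-1,-1,-1],
  "xyz": [
    [0,0,-0.03],
    [0,0,-0.055],
    [0,0,-0.066],
    [0,0,-0.066],
    [0,0,-0.066],
    [0,0,-0.066],
    [0,0,-0.066],
    [0,0,-0.066],
    [0,0,-0.066],
    [0,0,-0.066]
  ],
  "rotation": [
    [0,0,0],
    [0,0,0],
    [0,0,0],
    [0,0,0],
    [0,0,0],
    [0,0,0],
    [0,0,0],
    [0,0,0],
    [0,0,0],
    [0,0,0]
  ],
  "force": 10
}}

```text
clock: 17.05
position: [0.5942, -0.2, 0.0039]
tool_rot: [-180.0, -0.0, 179.6]
force: [0.1, -0.1, -0.5]
grip_width: 0.0342
grasp_force: 0.0
```

Emit:
{"op": "step_arm", "data": {
  "grip": [-1,-1,-1,-1],
  "xyz": [
    [0,0,0],
    [0,0,0],
    [0,0,0],
    [0,0,0]
  ],
  "rotation": [
    [0,0,0],
    [0,0,0],
    [0,0,0],
    [0,0,0]
  ]
}}

```text
clock: 17.55
position: [0.5941, -0.2, 0.0039]
tool_rot: [180.0, -0.0, 179.6]
force: [1.4, 0.7, -0.3]
grip_width: 0.0235
grasp_force: 10.0
```

Emit:
{"op": "step_arm", "data": {
  "grip": [-1,-1,-1,-1,-1,-1,-1,-1,-1,-1],
  "xyz": [
    [0,0,0.05],
    [0,0,0.09],
    [-0.05,-0.03,0.09],
    [-0.09,-0.07,0.09],
    [-0.1035,-0.13,0.09],
    [-0.1035,-0.19,0.09],
    [-0.1035,-0.24,0.09],
    [-0.1035,-0.2515,0.09],
    [-0.1035,-0.2515,0.09],
    [-0.1035,-0.2515,0.09]
  ],
  "rotation": [
    [0,0,0],
    [0,0,0],
    [0,0,0],
    [0,0,0],
    [0,0,0],
    [0,0,0],
    [0,0,0],
    [0,0,0],
    [0,0,0],
    [0,0,0]
  ]
}}

```text
clock: 18.8
position: [0.4906, -0.4502, 0.0937]
tool_rot: [180.0, -0.0, 179.6]
force: [-0.5, -0.1, -0.5]
grip_width: 0.0233
grasp_force: 10.0
```

Emit:
{"op": "step_arm", "data": {
  "grip": [-1,-1,-1,-1,-1,-0.2,-0.2,-0.2,-0.2,-0.2],
  "xyz": [
    [0,0,-0.03],
    [0,0,-0.06],
    [0,0,-0.08],
    [0,0,-0.084],
    [0,0,-0.084],
    [0,0,-0.084],
    [0,0,-0.084],
    [0,0,-0.084],
    [0,0,-0.084],
    [0,0,-0.084]
  ],
  "rotation": [
    [0,0,0],
    [0,0,0],
    [0,0,0],
    [0,0,0],
    [0,0,0],
    [0,0,0],
    [0,0,0],
    [0,0,0],
    [0,0,0],
    [0,0,0]
  ]
}}

```text
clock: 20.05
position: [0.4907, -0.4516, 0.01]
tool_rot: [-180.0, 0.0, 179.6]
force: [-0.3, 0.6, 0.8]
grip_width: 0.0364
grasp_force: 0.0
```

Emit:
{"op": "step_arm", "data": {
  "grip": [-0.2,-0.2,-0.2,-0.2,1,1,1,1,1,1],
  "xyz": [
    [0,0,0.03],
    [0,0,0.06],
    [0,0,0.1],
    [0,0,0.13],
    [0.06,0.06,0.13],
    [0.07,0.12,0.13],
    [0.07,0.18,0.13],
    [0.07,0.24,0.13],
    [0.07,0.3,0.13],
    [0.07,0.35,0.13]
  ],
  "rotation": [
    [0,0,0],
    [0,0,0],
    [0,0,0],
    [0,0,0],
    [0,0,3],
    [0,0,6],
    [0,0,9],
    [0,0,11],
    [0,0,13],
    [0,0,13]
  ]
}}

```text
clock: 21.3
position: [0.5604, -0.0996, 0.1401]
tool_rot: [-180.0, 0.0, -167.4]
force: [1.2, -0.1, 1.3]
grip_width: 0.0906
grasp_force: 0.0
```

Emit:
{"op": "step_arm", "data": {
  "grip": [1,1,1,1,1,1,1,1,1,1],
  "xyz": [
    [0.002,0.06,0],
    [0.005,0.12,0],
    [0.008,0.17,0],
    [0.008,0.187,0],
    [0.008,0.187,0],
    [0.008,0.187,-0.04],
    [0.008,0.187,-0.08],
    [0.008,0.187,-0.1],
    [0.008,0.187,-0.1],
    [0.008,0.187,-0.1]
  ],
  "rotation": [
    [0,0,0],
    [0,0,0],
    [0,0,0],
    [0,0,0],
    [0,0,0],
    [0,0,0],
    [0,0,0],
    [0,0,0],
    [0,0,0],
    [0,0,0]
  ]
}}

```text
clock: 22.55
position: [0.5696, 0.0852, 0.0412]
tool_rot: [-180.0, 0.1, -167.4]
force: [-0.1, -0.0, -0.3]
grip_width: 0.0912
grasp_force: 0.0
```

```bash
python3 - <<'E'
from h import *
s=cams.snapshot("side"); t=cams.snapshot("top")
P=pts(t)
for n,x,y,lo in(("vial",.4905,-.4515,.05),("obj",.44,-.169,.047)):
    m=(np.hypot(P[...,0]-x,P[...,1]-y)<.045)&(P[...,2]>lo)&(P[...,2]<.07); q=P[m]
    print(n,m.sum(),q.mean(0) if len(q) else '',np.percentile(q[:,2],90) if len(q) else '')
print(arm.sense()["position"])
cv2.imwrite("pics/p8.png",np.hstack([cv2.resize(s["pixels"][110:310,270:430],(400,500)),cv2.resize(t["pixels"][140:240,230:430],(400,200)).repeat(1,0) if 0 else cv2.copyMakeBorder(cv2.resize(t["pixels"][130:240,230:440],(400,210)),0,290,0,0,0)]))
E
```

```text
vial 43 [ 0.49119092 -0.4490806   0.05701875] 0.0596006249458235
obj 169 [ 0.43905503 -0.16681383  0.05095727] 0.053637684864535774
[0.56964359 0.08544341 0.04130461]
```

View pics/p8.png

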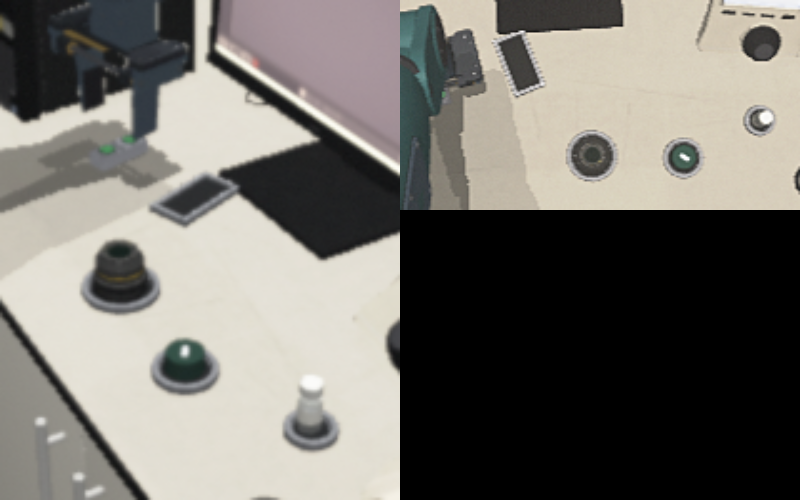

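The objective, puck and vial all stand in their nests: tops at 53, 25 and 59 mm, centres within about 3 mm. The gripper is above the slider, so I'll grip it now.

Emit:
{"op": "step_arm", "data": {
  "grip": [1,1,1,1,-1,-1,-1,-1,-1,-1],
  "xyz": [
    [0,0,-0.02],
    [0,0,-0.035],
    [0,0,-0.044],
    [0,0,-0.044],
    [0,0,-0.044],
    [0,0,-0.044],
    [0,0,-0.044],
    [0,0,-0.044],
    [0,0,-0.044],
    [0,0,-0.044]
  ],
  "rotation": [
    [0,0,0],
    [0,0,0],
    [0,0,0],
    [0,0,0],
    [0,0,0],
    [0,0,0],
    [0,0,0],
    [0,0,0],
    [0,0,0],
    [0,0,0]
  ],
  "force": 20
}}

```text
clock: 23.9
position: [0.5687, 0.0855, -0.0041]
tool_rot: [180.0, -0.0, -167.4]
force: [-1.3, -0.3, 0.8]
grip_width: 0.0341
grasp_force: 0.0
```

Emit:
{"op": "step_arm", "data": {
  "grip": [-1,-1,-1,-1],
  "xyz": [
    [0,0,0],
    [0,0,0],
    [0,0,0],
    [0,0,0]
  ],
  "rotation": [
    [0,0,0],
    [0,0,0],
    [0,0,0],
    [0,0,0]
  ]
}}

```text
clock: 24.4
position: [0.5687, 0.0855, -0.0041]
tool_rot: [180.0, -0.0, -167.4]
force: [0.2, 0.4, 0.3]
grip_width: 0.0283
grasp_force: 20.0
```

Emit:
{"op": "step_arm", "data": {
  "grip": [-1,-1,-1,-1,-1,-1,-1,-1,-1,-1],
  "xyz": [
    [0,0,0.03],
    [0,0,0.05],
    [0.012,-0.05,0.05],
    [0.025,-0.1,0.05],
    [0.032,-0.138,0.05],
    [0.032,-0.138,0.05],
    [0.032,-0.138,0.05],
    [0.032,-0.138,0.03],
    [0.032,-0.138,0.03],
    [0.032,-0.138,0.03]
  ],
  "rotation": [
    [0,0,0],
    [0,0,0],
    [0,0,3],
    [0,0,6],
    [0,0,8],
    [0,0,8],
    [0,0,8],
    [0,0,8],
    [0,0,8],
    [0,0,8]
  ]
}}

```text
clock: 25.65
position: [0.6004, -0.052, 0.0255]
tool_rot: [180.0, -0.0, -159.4]
force: [-0.2, -0.5, -0.1]
grip_width: 0.0278
grasp_force: 20.0
```

```bash
python3 - <<'E'
from h import *
s=cams.snapshot("side"); t=cams.snapshot("top"); print(arm.sense()["position"],arm.sense()["grip_width"])
cv2.imwrite("pics/p9.png",np.hstack([cv2.resize(s["pixels"][140:220,290:390],(400,320)),cv2.resize(t["pixels"][130:210,250:350],(400,320))]))
E
```

```text
[ 0.60078707 -0.05230431  0.02603249] 0.028260565152350186
```

View pics/p9.png

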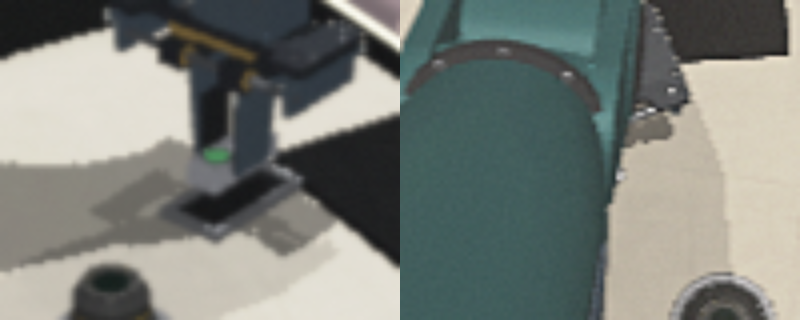

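The slider hangs over the oblong nest, parallel to it (side half, (230,170) above the nest at (235,200)). I'll lower it and release.

Emit:
{"op": "step_arm", "data": {
  "grip": [-1,-1,-1,-1,0,0,0,0,0,0],
  "xyz": [
    [0,0,-0.012],
    [0,0,-0.02],
    [0,0,-0.024],
    [0,0,-0.024],
    [0,0,-0.024],
    [0,0,-0.024],
    [0,0,-0.024],
    [0,0,-0.024],
    [0,0,-0.024],
    [0,0,-0.024]
  ],
  "rotation": [
    [0,0,0],
    [0,0,0],
    [0,0,0],
    [0,0,0],
    [0,0,0],
    [0,0,0],
    [0,0,0],
    [0,0,0],
    [0,0,0],
    [0,0,0]
  ]
}}

```text
clock: 27.0
position: [0.6007, -0.0525, 0.002]
tool_rot: [-180.0, 0.0, -159.4]
force: [-0.4, -0.0, -0.3]
grip_width: 0.0456
grasp_force: 0.0
```

Emit:
{"op": "step_arm", "data": {
  "grip": [0,0,0,0,0,0,0,0,0,0],
  "xyz": [
    [0,0,0.03],
    [0,0,0.07],
    [0,0,0.12],
    [0,0,0.15],
    [-0.03,-0.06,0.17],
    [-0.06,-0.12,0.17],
    [-0.09,-0.18,0.17],
    [-0.1,-0.24,0.17],
    [-0.1,-0.26,0.17],
    [-0.1,-0.26,0.17]
  ],
  "rotation": [
    [0,0,0],
    [0,0,0],
    [0,0,0],
    [0,0,0],
    [0,0,0],
    [0,0,0],
    [0,0,0],
    [0,0,0],
    [0,0,0],
    [0,0,0]
  ]
}}

```text
clock: 28.25
position: [0.5002, -0.3146, 0.172]
tool_rot: [-180.0, 0.0, -159.5]
force: [-0.2, 0.4, 0.1]
grip_width: 0.0454
grasp_force: 0.0
```

```bash
python3 - <<'E'
from h import *
s=cams.snapshot("side"); t=cams.snapshot("top"); P=pts(t); print(arm.sense()["position"],arm.sense()["grip_width"])
m=(np.hypot(P[...,0]-.601,P[...,1]+.052)<.055)&(P[...,2]>.019)&(P[...,2]<.04); q=P[m]
print(m.sum(),cv2.minAreaRect((q[:,:2]*1000).astype(np.float32)),np.percentile(q[:,2],[10,50,90]))
cv2.imwrite("pics/p10.png",np.hstack([cv2.resize(s["pixels"][140:300,270:430],(400,400)),cv2.resize(t["pixels"][130:250,250:370],(400,400),interpolation=cv2.INTER_CUBIC)]))
E
```

```text
[ 0.50046184 -0.31233405  0.17173345] 0.04563323783910366
203 ((601.2955322265625, -50.34553527832031), (75.37139129638672, 27.350021362304688), 20.16474723815918) [0.02129436 0.02403005 0.02698433]
```

View pics/p10.png

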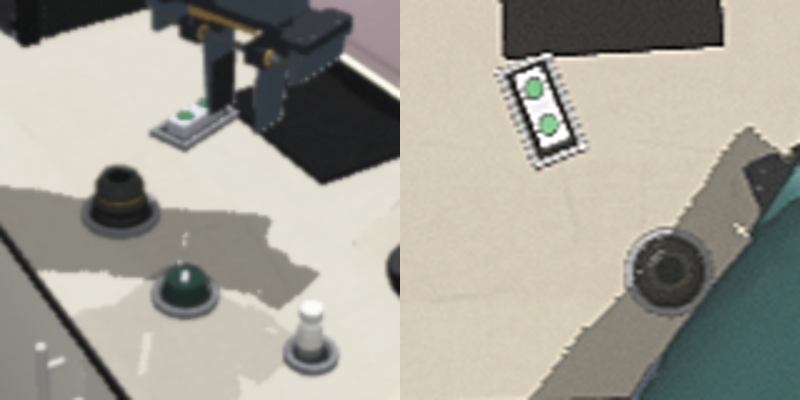

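The slider lies centred in its nest (top half, (541,110)), and the other three are seated. The gripper is clear of everything.

```bash
python3 -c "
from h import *
print(arm.close_job())"
```

```text
the job is handed in; nothing more can be done
None
```

The job is handed in at about 28 s of the 99 s allowed: the last pictures showed the objective, puck, vial and slider each seated in its own nest within about 3 mm, the moves kept clear of the dropper bottle and adapter ring (not re-measured), and the hand-in call gave no verdict.

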